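# Latch a pastry carrier and scan it out

## Robot

A 6-joint arm with a two-finger parallel gripper is mounted at the origin on the work surface. World frame = base frame: x ahead of the robot, y to its left, z up, the work surface at z = 0. Lengths are in m, angles in rad, forces in N, time in s.
With the tool pointing down it reaches from about 0.375 to 0.975 m from the base axis. Payload 3.8 kg.
Tool frame: the origin (TCP) lies midway between the tips of the shut fingers; the grasp point (between the pads) lies 19 mm behind it (env.tcp_to_grasp is the distance from the TCP to the grasp point, in m); z points along the fingers, y is the line along which they close (so a half turn about z gives the same grasp; the last joint's range is limited). The gripper opens to 85 mm and grips with 20 to 120 N. Pads are 22 mm wide; open, the fingers measure 114 mm over their backs; the gripper's body (76 mm by 85 mm) begins 54 mm behind the grasp point. The pads swing forward as they close: fully open they stand 13 mm farther back than shut.
Start: joints at [1.215, 0.264, 1.604, -0, 1.274, -0.037], TCP at [0.212, 0.641, 0.231] pointing down, gripper open.
Joint ranges: [-2.63, 2.63], [-0.94, 2.18], [0.31, 2.57], [-1.31, 4.45], [0, 2.66], [-2.55, 2.55]. Speed limits (rad/s): [2.57, 2.57, 3.14, 3.14, 3.14, 3.14].

## Interface

Orientations are given as a unit quaternion [x, y, z, w].
In Python, from rig import env, grab_frame, order gives the robot as it stands.
- The arm moves only by the shell command python3 -m handwheel 'ROWS' [OPENING]. ROWS is text: rows parted by semicolons, each of 4 numbers parted by spaces: the shift along the tool's x, y, z in mm, then the turn about the tool's z in degrees. A call has 1 to 12 rows; each row shifts and turns the commanded pose from where the row before left it, along the tool's axes as they then stand; what a row does not reach is not made up. A row lasts 1/8 s, in which the tool goes at most 62.5 mm and 10.7 degrees, less where a joint would pass 70% of its speed; a pose out of reach is approached as far as the arm can. A call is refused whole if a number of a shift passes 62.5 or a number of a turn 10.7, either way. A call with a gripper value outside its range is refused whole. OPENING is the finger opening in mm, from 0 to 85.4, set as the call begins (- or left out, the last holds). The fingers move at their own pace and stop on an object; the grip force is fixed at half the most. Time passes only in rows, so rows that do not move let the fingers close. It gives the time, the measured TCP pose, the force, the opening and the grip force at its end, in the units of the state.
- env.observe(): the state, without advancing time (a new reading comes with each control period).
- grab_frame(name): name is "side" or "top"; returns a dict with "img" (384x512x3 uint8, blue, green, red), "mtx" (3x3 intrinsics, pixels), "camera_from_world" (4x4, takes a point from world to camera coordinates). Camera axes: x right, y up, looking along -z (the intrinsics and any distortion apply to the point x, -y, -z); pixel columns grow to the right and rows downward; lengths in m; the calibration is good to about 2 mm. A picture is of the moment at which its call begins. There is no depth.
- order.sign_off(): hands the job in; it is judged then, once.
The state is a dict: "time": time; "joint_positions": joint angles; "joint_velocities": joint speeds; "effort": joint torques, N m; "position": TCP position; "tcp_rot": TCP orientation; "ft_force": force on the tool from outside, world axes, zero at the start; "ft_torque": the same for the moment, N m; "width": finger opening in m; "grasp_force": force on a finger pad.
Only numpy, scipy, OpenCV 4.12 (cv2) and the standard library are available. Lean on these libraries where they do the work, as an engineer would, in place of code of your own. Each camera call takes 0.05 s, during which the arm holds its last target. There are 200 camera calls.

## Task

The pastry carrier is ready to leave the bakery: swing the steel hasp on its lid over until it lies flat over its staple, then pick up the hand scanner and hold it steady for a good second squarely facing the barcode label on the carrier's sloping front, with the nose about 7 cm from the middle of the label and the wide side of the nose along the label's long side. Finally stand the scanner upright, nose down, on the middle of its round charging pad, without dropping it, and leave the hasp closed and the other things on the bench where they are.

Things in the scene. Friction and masses are not known exactly. Their poses are not given: they have to be found in the camera images.
- carrier: plywood carrier fixed to the bench, 260 mm deep (its x), 280 mm wide (its y), 125 mm high. Origin at the centre of its underside; z up, -x is its front, which faces roughly to the robot's right. The front edge (x = -130 mm) is 50 mm high; from there a face rises at 35 degrees from level to the flat lid, 125 mm high, from x = -23 to +130 mm. The lid carries the hasp and the staple
- hasp (a joint): angle of the hasp: 0 = closed, lying flat on the lid over the staple; it grows as the hasp swings up and back, 1.57 = standing upright, stop at 2.2. Friction holds it where it is left (about 1 N at the tongue moves it)
- hasp_hinge (a point): a point on the axis of the hasp's hinge, 5 mm above the lid. The point turns with the strap: x along the hinge axis (the carrier's x), y along the strap towards the tongue (the carrier's +y when closed), z out of the face that is on top when closed. The steel strap is 90 mm long from the hinge, 28 mm wide, 4 mm thick, with a slot 36 to 62 mm from the hinge
- staple (a point): steel staple fixed on the lid, a loop of 5 mm wire, 19 mm long (the carrier's y), top 15 mm above the lid; the point is on the lid at its middle, 50 mm from the hinge. It comes up through the slot of the closed hasp
- hasp_tongue (a point): middle of the solid tongue of the strap, 78 mm from the hinge (the strap ends at 90 mm), mid-thickness; a good place to push. Axes as hasp_hinge
- label: paper barcode label, 50 mm (its x, up the slope) by 80 mm (its y, long side, level), flat on the carrier's sloping front. Origin at the middle of the label, z straight out of it: up and to the carrier's front, 35 degrees from vertical
- scanner: dark grey hand scanner, loose, standing on its wide nose, 132 mm tall, 0.18 kg. Origin at the middle of the nose's flat underside (the window); z up along the handle, y along the nose's wide side. Nose 44 (x) by 76 (y) mm, 18 mm high; then 36 by 60 mm up to 35 mm; then a straight handle 30 (x) by 44 (y) mm up to 130 mm: grip it across the 30 mm. It looks along -z
- scanner_spot (a point): the point that the scanner looks at: 70 mm straight ahead of the nose's window (on the scanner's -z); axes as the scanner. Bring it to the middle of the label
- pad: round black charging pad fixed to the bench, 140 mm across, 8 mm high. Origin at the centre of its underside, z up
- jar: bystander: glass jar with steel cap, 72 mm wide, 95 mm tall; origin at the centre of its underside
- tin: bystander: metal tin, 64 mm wide, 85 mm tall; origin at the centre of its underside
- bun: bystander: round bread roll, 92 mm wide, 51 mm tall; origin at the centre of its underside
- bowl: bystander: steel bowl, 110 mm wide, 45 mm tall; origin at the centre of its underside
- mug: bystander: white mug, 76 mm wide, 85 mm tall; origin at the centre of its underside
- scraper: bystander: dough scraper lying flat, 75 x 120 mm, 16 mm high; origin at the centre of its underside
- brush: bystander: pastry brush lying flat, about 180 mm long along its x, under 30 mm high; origin below its middle
Not all that is in view belongs to the job. Of the things that look like the scanner, the smallest one is meant.

How it is judged:
By the outcome, as a careful person would: the job done as asked, in the order asked, and still so for the second after the job is handed in, with the robot touching nothing.
It also fails if it takes over 72 s, if anything falls off the work surface, if the arm or the gripper's body presses on something with over 40 N, if the wrist force passes 120 N, or if a joint passes its speed limit or range.

## Working session

There is one attempt and no reset: what is moved stays moved. The work goes in short steps, Python scripts to look and compute and a shell command to move; the robot and the scene stay as the last step left them, time stands still between calls to the robot, and variables do not carry over. Pictures are saved under pics/ and viewed, at most 10 in all, crops included, and the job is handed in when it is done.

```bash
mkdir -p pics; ls; python3 - <<'E'
from rig import env, grab_frame, order
import cv2,numpy as np
for n in("side","top"):
    f=grab_frame(n); cv2.imwrite(f"pics/{n}0.png",f["img"]); np.savez(f"pics/{n}.npz",**f)
    print(n,f["mtx"].tolist(),np.round(f["camera_from_world"],4).tolist(),[k for k in f])
s=env.observe(); print(s)
E
```

```text
pics
side [[365.0383176782921, 0.0, 256.12473765562095], [0.0, 365.0383176782921, 192.15022560443737], [0.0, 0.0, 1.0]] [[0.9388, -0.3443, -0.0083, -0.5315], [0.2646, 0.7056, 0.6573, -0.1954], [-0.2205, -0.6193, 0.7536, -1.2451], [0.0, 0.0, 0.0, 1.0]] ['img', 'mtx', 'camera_from_world']
top [[473.9151685919899, 0.0, 259.79556691749303], [0.0, 473.9151685919899, 192.06241420911294], [0.0, 0.0, 1.0]] [[-0.0205, -0.9997, -0.0097, 0.0037], [0.9952, -0.0213, 0.0953, -0.5587], [-0.0955, -0.0077, 0.9954, -1.6799], [0.0, 0.0, 0.0, 1.0]] ['img', 'mtx', 'camera_from_world']
{'time': 0.1, 'joint_positions': array([ 1.21515152e+00,  2.64677115e-01,  1.60522749e+00,  1.58904205e-05,
        1.27371450e+00, -3.68684571e-02]), 'joint_velocities': array([-4.29769190e-04, -1.01210389e-03, -4.37389934e-03, -4.05948844e-04,
       -1.31838976e-03, -7.41776417e-06]), 'effort': array([-3.49401271e-04, -5.16701353e+01, -3.68590665e+01, -1.35781047e-04,
        6.17129277e-03, -1.03046335e-05]), 'position': array([0.21129529, 0.64038322, 0.23009237]), 'tcp_rot': array([ 1.58716390e-01,  9.87323696e-01, -9.92297161e-04, -2.05027795e-04]), 'ft_force': array([ 0.98542789, -0.27780512, -0.56876544]), 'ft_torque': array([-0.03110689, -0.02185144,  0.02146062]), 'grasp_force': 0.0, 'width': 0.08517441044318289}
```

View pics/side0.png

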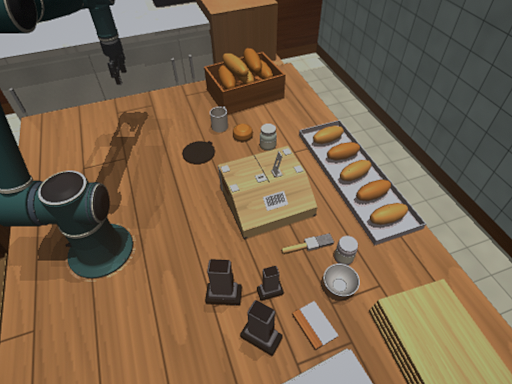

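View pics/top0.png

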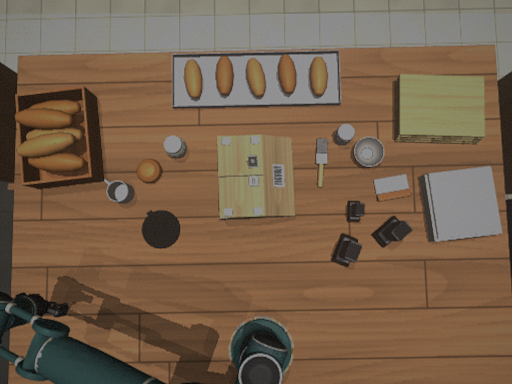

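Candidates for the scanner (side / top pixel): A (223,282)/(347,250), B (270,282)/(355,211), C (262,327)/(392,231). B looks the smallest. I'll check it in a close crop.

```bash
cat > h.py <<'E'
import numpy as np,cv2
from rig import env,grab_frame
from scipy.spatial.transform import Rotation as R
def proj(f,p):
    p=np.atleast_2d(p); c=(f["camera_from_world"]@np.c_[p,np.ones(len(p))].T)[:3]
    u=f["mtx"]@(c*[[1],[-1],[-1]]); return (u[:2]/u[2]).T
def ray(f,uv):
    d=np.linalg.inv(f["mtx"])@[uv[0],uv[1],1]; T=f["camera_from_world"]
    return -T[:3,:3].T@T[:3,3], T[:3,:3].T@(d*[1,-1,-1])
def plane(f,uv,z):
    o,d=ray(f,uv); return o+d*(z-o[2])/d[2]
def tri(f,a,g,b):
    (o,d),(p,e)=ray(f,a),ray(g,b); s=np.linalg.lstsq(np.c_[d,-e],p-o,rcond=None)[0]
    A,B=o+d*s[0],p+e*s[1]; return (A+B)/2,np.linalg.norm(A-B)
E
python3 - <<'E'
from h import *
s=cv2.imread("pics/side0.png");t=cv2.imread("pics/top0.png")
c=lambda i,x,y,k=1:cv2.resize(i[y:y+75,x:x+100],None,fx=4,fy=4,interpolation=cv2.INTER_CUBIC)
cv2.imwrite("pics/crop.png",np.vstack([np.hstack([c(t,205,135),c(s,218,145)]),np.hstack([c(t,325,200),c(s,200,257)])]))
# dark masks
for n,i in("side",s),("top",t):
    f=np.load(f"pics/{n}.npz"); m=(i.max(2)<65).astype(np.uint8)
    k,l,st,ce=cv2.connectedComponentsWithStats(m)
    for a in range(1,k):
        if 60<st[a,4]<2500: print(n,st[a],ce[a].round(1),plane(f,ce[a],.0).round(3))
E
```

```text
side [153   0  63  63 410] [190.1  14.5] [0.717 1.703 0.   ]
side [259  54  23  22 110] [270.4  65.8] [0.98 0.9  0.  ]
side [244  61  20  18  65] [253.8  70.8] [0.877 0.884 0.   ]
side [223  62  23  23  79] [235.4  74. ] [0.773 0.889 0.   ]
side [204  69  80  39 489] [231.8  92.5] [0.702 0.73  0.   ]
side [   0   89   31  100 1567] [  9.6 152.1] [-0.328  0.644  0.   ]
side [300 133  76 111 348] [339.2 191.4] [ 0.889 -0.052  0.   ]
side [183 142  32  22 561] [198.4 152.2] [0.434 0.356 0.   ]
side [360 147  27  33 103] [372.6 163.8] [1.091 0.034 0.   ]
side [219 170  28  69 209] [229.6 201. ] [0.478 0.05  0.   ]
side [ 41 172  42  30 885] [ 61.3 186.3] [-0.121  0.355  0.   ]
side [391 184  33  40 143] [406.4 204.7] [ 1.091 -0.198  0.   ]
side [  0 189  25   8  61] [ 11.2 193.7] [-0.305  0.383  0.   ]
side [ 86 248  46  31  63] [111.7 267.7] [ 0.03  -0.086  0.   ]
side [209 260  20  13 221] [218.5 265.6] [ 0.361 -0.201  0.   ]
side [205 265  37  40 821] [222.4 289.1] [ 0.349 -0.285  0.   ]
side [257 266  26  35 488] [269.8 283.9] [ 0.495 -0.32   0.   ]
side [321 281  33  20 144] [333.8 
[... 899 characters left out ...]
.612  0.   ]
top [108 182  14  18  94] [113.  189.2] [0.583 0.531 0.   ]
top [119 184  15  19  88] [128.6 194.8] [0.561 0.473 0.   ]
top [506 199   6  80 254] [509.5 227.4] [ 0.414 -0.907  0.   ]
top [347 201  17  21 263] [354.1 210.5] [ 0.486 -0.349  0.   ]
top [ 142  211   38   37 1130] [160.6 228.8] [0.435 0.356 0.   ]
top [372 216  40  31 615] [391.2 231.1] [ 0.409 -0.48   0.   ]
top [331 234  30  33 546] [345.7 250. ] [ 0.345 -0.313  0.   ]
top [ 97 308  53  31 143] [121.4 316.5] [0.125 0.496 0.   ]
top [ 199  319   89   65 1554] [251.4 348.1] [0.006 0.033 0.   ]
top [177 357  34  10 126] [196.2 360.7] [-0.034  0.23   0.   ]
top [241 357  39  27 874] [260.  371.5] [-0.075  0.005  0.   ]
```

View pics/crop.png

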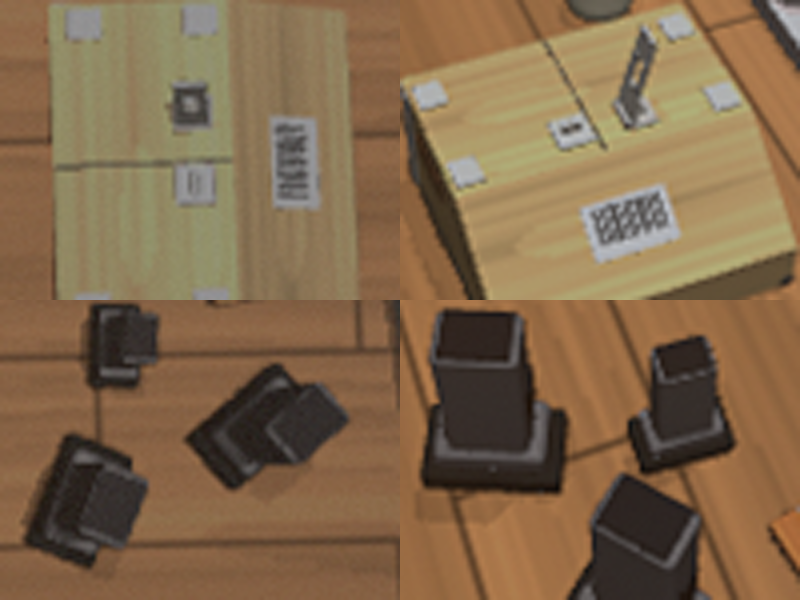

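The crop confirms B, top (355,211) / side (270,282), as the smallest scanner, with a nose about 76x44 mm. The hasp stands upright on the far side of the lid, with its staple plate nearer the robot. The moves only turn about tool z, but the label needs a 35° tilt, so I'll check what happens to the tool's orientation at the edge of its reach, in free space.

```bash
python3 -m handwheel '0 62.5 0 0;0 62.5 0 0;0 62.5 0 0;0 62.5 0 0;0 62.5 0 0;0 62.5 0 0;0 62.5 0 0;0 62.5 0 0' 0; python3 - <<'E'
from h import *
s=env.observe();print(R.from_quat(s["tcp_rot"]).as_matrix().round(3),s["joint_positions"].round(3),s["time"])
f={n:np.load(f"pics/{n}.npz") for n in("side","top")}
T=lambda x,y:(x/4+205-.375,y/4+135-.375)
S=lambda x,y:((x-400)/4+218-.375,y/4+145-.375)
Tb=lambda x,y:(x/4+325-.375,(y-300)/4+200-.375)
Sb=lambda x,y:((x-400)/4+200-.375,(y-300)/4+257-.375)
P={}
for n,a,b in[("lab up far",T(272,118),S(664,187)),("lab up near",T(277,209),S(581,213)),("lab dn near",T(319,206),S(598,264)),("lab dn far",T(313,117),S(681,241)),("staple plate",T(194,186),S(572,132)),("handle top",Tb(141,338),Sb(684,357)),("hasp tip",T(190,104),S(646,32)),
 ]:
    P[n],e=tri(f["top"],a,f["side"],b);print(n,P[n].round(4),round(e,4))
for q in[(228,8),(238,298),(50,8),(57,298)]:print("lid edge",plane(f["top"],T(*q),.125).round(4))
for q in[(124,316),(155,314),(158,360),(127,363)]:print("handle",plane(f["top"],Tb(*q),.13).round(4))
for q in[(181,208),(211,207),(213,165),(174,165)]:print("plate",plane(f["top"],T(*q),.126).round(4))
E
```

```text
time: 1.1
position: [0.3313, 1.004, 0.1939]
tcp_rot: [0.159, 0.986, 0.046, 0.007]
ft_force: [1.5, 0.2, 0.5]
width: 0.0001
grasp_force: 0.0
[[-0.95   0.312  0.029]
 [ 0.313  0.946  0.088]
 [ 0.     0.093 -0.996]] [ 1.228  1.129  0.317  0.003  1.603 -0.024] 1.1
lab up far [ 0.6486 -0.0552  0.0995] 0.0015
lab up near [ 0.5696 -0.0578  0.0997] 0.0021
lab dn near [ 0.5729 -0.0949  0.0718] 0.001
lab dn far [ 0.6527 -0.0918  0.0653] 0.0014
staple plate [0.588  0.0129 0.1246] 0.0018
handle top [ 0.4844 -0.3443  0.1304] 0.0012
hasp tip [0.6476 0.0111 0.225 ] 0.013
lid edge [ 0.7401 -0.019   0.125 ]
lid edge [ 0.491  -0.0222  0.125 ]
lid edge [0.7436 0.1338 0.125 ]
lid edge [0.4942 0.1308 0.125 ]
handle [ 0.5027 -0.3307  0.13  ]
handle [ 0.5038 -0.3568  0.13  ]
handle [ 0.4651 -0.3577  0.13  ]
handle [ 0.4631 -0.3316  0.13  ]
plate [0.5684 0.0245 0.126 ]
plate [ 0.5687 -0.001   0.126 ]
plate [ 0.6046 -0.0034  0.126 ]
plate [0.6053 0.0298 0.126 ]
```

```bash
cat > ik.py <<'E'
import numpy as np
from scipy.optimize import least_squares
from scipy.spatial.transform import Rotation as R
S=[([1.21515,.264677,1.605227,1.6e-5,1.273714,-.036868],[.21129529,.64038322,.23009237],[.158716,.987324,-.000992,-.000205]),
([1.228,1.129,.317,.003,1.603,-.024],[.3313,1.004,.1939],[.159,.986,.046,.007])]
def rot(q): return R.from_euler('ZYZYZ',[q[0],q[1]+q[2],q[3],q[4],q[5]])
def pos(q,L):
    h,L1,L2,L3=L
    return R.from_euler('ZY',[q[0],q[1]]).apply([0,0,L1])+R.from_euler('ZY',[q[0],q[1]+q[2]]).apply([0,0,L2])+rot(q).apply([0,0,L3])+[0,0,h]
L=least_squares(lambda L:np.concatenate([pos(q,L)-p for q,p,_ in S]),[.2,.45,.45,.25]).x
C=rot(S[0][0]).inv()*R.from_quat(S[0][2])
lo=np.array([-2.63,-.94,.31,-1.31,0,-2.55]);hi=np.array([2.63,2.18,2.57,4.45,2.66,2.55])
def ik(p,Rm,seeds=40,rng=np.random.default_rng(0)):
    out=[]
    for _ in range(seeds):
        r=least_squares(lambda q:np.r_[(pos(q,L)-p)*5,(Rm.inv()*(rot(q)*C)).as_rotvec()],rng.uniform(lo+.01,hi-.01),bounds=(lo,hi))
        if r.cost<1e-6 and not any(np.abs(r.x-o).max()<.05 for o in out): out.append(r.x)
    return out
E
python3 - <<'E'
from ik import *
print("L",L.round(4),"C",C.as_rotvec().round(3),[(pos(q,L)-p).round(4) for q,p,_ in S],((rot(S[1][0])*C).inv()*R.from_quat(S[1][2])).as_rotvec().round(3))
a=np.radians(17.5);tz=np.array([0,np.sin(a),-np.cos(a)])
def fr(s):
    y=np.array([s,0,0.]);return R.from_matrix(np.c_[np.cross(y,tz),y,tz])
for n,g in[("pick",[.484,-.344,.095]),("lift",[.484,-.344,.25]),("mid",[.55,-.2,.3]),("scan",[.611,-.17,.219]),("pad",[.435,.356,.103])]:
    for s in(1,-1):
        print(n,s,[o.round(2).tolist() for o in ik(np.array(g)+.019*tz,fr(s))])
E
```

```text
Traceback (most recent call last):
  File "ik.py", line 10, in <module>
    L=least_squares(lambda L:np.concatenate([pos(q,L)-p for q,p,_ in S]),[.2,.45,.45,.25]).x
      ~~~~~~~~~~~~~^^^^^^^^^^^^^^^^^^^^^^^^^^^^^^^^^^^^^^^^^^^^^^^^^^^^^^^^^^^^^^^^^^^^^^^
  File "ik.py", line 10, in <lambda>
    L=least_squares(lambda L:np.concatenate([pos(q,L)-p for q,p,_ in S]),[.2,.45,.45,.25]).x
                                             ~~~^^^^^
  File "ik.py", line 9, in pos
    return R.from_euler('ZY',[q[0],q[1]]).apply([0,0,L1])+R.from_euler('ZY',[q[0],q[1]+q[2]]).apply([0,0,L2])+rot(q).apply([0,0,L3])+[0,0,h]
                                                                                                              ~~~^^^
  File "ik.py", line 6, in rot
    def rot(q): return R.from_euler('ZYZYZ',[q[0],q[1]+q[2],q[3],q[4],q[5]])
                       ~~~~~~~~~~~~^^^^^^^^^^^^^^^^^^^^^^^^^^^^^^^^^^^^^^^^^
  File "scipy/spatial/transform/_rotation.pyx", line 1413, in scipy.spatial.transform._rotation.Rotation.from_euler
ValueError: Expected axis specification to be a non-empty string of upto 3 characters, got ZYZYZ
```

```bash
sed -i "s/^def rot.*/def rot(q): return R.from_euler('ZY',[q[0],q[1]+q[2]])*R.from_euler('ZYZ',q[3:6])/" ik.py
cat > t.py <<'E'
from ik import *
print("L",L.round(4),"C",C.as_rotvec().round(3),[(pos(q,L)-p).round(4) for q,p,_ in S],((rot(S[1][0])*C).inv()*R.from_quat(S[1][2])).as_rotvec().round(3))
a=np.radians(17.5);tz=np.array([0,np.sin(a),-np.cos(a)])
def fr(s):
    y=np.array([s,0,0.]);return R.from_matrix(np.c_[np.cross(y,tz),y,tz])
for n,g in[("pick",[.484,-.344,.095]),("lift",[.484,-.344,.25]),("mid",[.55,-.2,.3]),("scan",[.611,-.17,.219]),("pad",[.435,.356,.103])]:
    for s in(1,-1):
        print(n,s,[o.round(2).tolist() for o in ik(np.array(g)+.019*tz,fr(s))])
E
time python3 t.py
```

```text
L [0.2999 0.5088 0.5656 0.3949] C [0.    0.    1.571] [array([ 0.023 , -0.0097, -0.0007]), array([ 0.0231, -0.0075,  0.0007])] [-0.    -0.     0.001]
pick 1 [[-0.76, 0.4, 1.77, 0.24, 1.2, -0.87]]
pick -1 [[-0.76, 0.4, 1.77, 0.24, 1.2, 2.27]]
lift 1 [[-0.76, 0.26, 1.64, 0.22, 1.46, -0.81]]
lift -1 [[-0.76, 0.26, 1.64, 0.22, 1.46, 2.34]]
mid 1 [[-0.52, 0.17, 1.66, 0.27, 1.47, -0.56]]
mid -1 []
scan 1 [[-0.43, 0.29, 1.65, 0.28, 1.33, -0.52]]
scan -1 []
pad 1 [[0.51, 0.1, 2.13, 0.38, 0.8, 0.26]]
pad -1 []
real	0m21.856s
user	0m22.344s
sys	0m0.144s
```

The tool tilts when it pushes past its reach, and it keeps that tilt. So I'll fix the tilt at 17.5° towards +y and grip the upright scanner across y. A half turn about tool z then leans the scanner exactly 35° onto the label, and turning back stands it up again. I need a bit more tilt, directed along +y.

```bash
cat > st.py <<'E'
from h import *
s=env.observe();M=R.from_quat(s["tcp_rot"]).as_matrix()
print("t",round(s["time"],2),"p",s["position"].round(4),"y",M[:,1].round(3),"z",M[:,2].round(3),"q",s["joint_positions"].round(2),"F",s["ft_force"].round(1),"w",round(s["width"],4),"g",round(s["grasp_force"],1))
E
python3 -m handwheel '60 -20 -15 0;60 -25 -15 0;60 -30 0 0;60 -35 0 0;60 -40 0 0;60 -40 0 0;60 -40 0 0' ; python3 st.py
python3 - <<'E'
from h import *
f={n:np.load(f"pics/{n}.npz") for n in("side","top")}
# refine label by white mask
q={}
for n,(x,y,w,h) in{"top":(268,160,22,32),"side":(358-100,187,42,30)}.items():
    i=f[n]["img"][y:y+h,x:x+w]; g=cv2.resize(i,None,fx=8,fy=8,interpolation=cv2.INTER_LINEAR)
    sat=g.max(2).astype(int)-g.min(2)
    m=(sat<55).astype(np.uint8); m=cv2.morphologyEx(m,cv2.MORPH_CLOSE,np.ones((25,25)))
    c=max(cv2.findContours(m,0,2)[0],key=cv2.contourArea); r=cv2.convexHull(c)
    p=cv2.approxPolyN(r,4,ensure_convex=True).reshape(-1,2) if hasattr(cv2,"approxPolyN") else cv2.boxPoints(cv2.minAreaRect(c))
    q[n]=(p+.5)/8-.5+[x,y]; print(n,q[n].round(1).tolist(),cv2.contourArea(c)/64)
def mid(p):
    p=p[np.argsort(np.arctan2(*(p-p.mean(0)).T))]; a,b,c,d=p
    s=np.linalg.solve(np.c_[c-a,b-d],b-a)  # diagonal crossing
    return a+s[0]*(c-a)
a,b=mid(q["top"]),mid(q["side"]);print(a,b,tri(f["top"],a,f["side"],b))
E
```

```text
time: 1.98
position: [-0.096, 0.9255, 0.2098]
tcp_rot: [0.159, 0.986, 0.05, 0.008]
ft_force: [0.9, 0.2, -0.7]
width: -0.0
grasp_force: 0.0
t 1.98 p [-0.096   0.9255  0.2098] y [0.312 0.945 0.101] z [ 0.032  0.096 -0.995] q [ 1.66  0.72  0.99 -0.04  1.34  0.42] F [ 0.9  0.2 -0.7] w -0.0 g 0.0
top [[289.4, 159.6], [289.4, 191.4], [267.6, 191.4], [267.6, 159.6]] 697.265625
side [[288.6, 204.2], [266.2, 211.2], [261.3, 196.3], [283.8, 189.4]] 351.5078125
[278.5 175.5] [275.02917735 200.27649391] (array([ 0.60920972, -0.07477723,  0.08946699]), np.float64(0.0002597600735920582))
```

```bash

python3 -m handwheel '28 55 0 0;28 55 0 0;28 55 0 0;28 55 0 0;28 55 0 0' >/dev/null; python3 st.py
python3 - <<'E'
from h import *
f={n:np.load(f"pics/{n}.npz") for n in("side","top")}
i=f["top"]["img"][158:192,266:294]; g=cv2.resize(i,None,fx=8,fy=8,interpolation=cv2.INTER_LINEAR)
h=cv2.cvtColor(g,cv2.COLOR_BGR2HSV)[...,1]
for th in(50,60,70,80):
    m=(h<th).astype(np.uint8); m=cv2.morphologyEx(m,cv2.MORPH_CLOSE,np.ones((17,17)))
    c=max(cv2.findContours(m,0,2)[0],key=cv2.contourArea)
    (cx,cy),wh,an=cv2.minAreaRect(c); a=np.array([(cx+.5)/8-.5+266,(cy+.5)/8-.5+158])
    print(th,a.round(2),np.round(np.array(wh)/8,1),round(an,1),*tri(f["top"],a,f["side"],(275.03,200.28)))
E
```

```text
t 2.6 p [-0.1232  1.0896  0.2031] y [0.309 0.928 0.206] z [ 0.019  0.211 -0.977] q [ 1.67  1.13  0.31 -0.04  1.49  0.42] F [-0.7  0.   0.8] w -0.0003 g 0.0
50 [278.29 175.23] [23.8 12. ] 87.6 [ 0.6099544  -0.07401142  0.08836714] 0.000480355159965965
60 [278.27 175.18] [24.1 12.3] 87.7 [ 0.6100683  -0.0739364   0.08825377] 0.0006299561892080582
70 [278.28 175.23] [24.6 12.7] 87.1 [ 0.60997213 -0.07397646  0.0883209 ] 0.00048412878852298504
80 [278.26 175.14] [25.  13.1] 87.5 [ 0.61017603 -0.0738659   0.08814714] 0.0007718538248143453
```

```bash

python3 -m handwheel '53 -30 0 0;53 -30 0 0;53 -30 0 0;34 50 0 0;34 50 0 0' >/dev/null; python3 st.py
```

```text
t 3.23 p [-0.3122  1.0823  0.1976] y [0.306 0.911 0.277] z [-0.007  0.293 -0.956] q [ 1.85  1.14  0.31 -0.08  1.4   0.59] F [ 0.8 -0.2 -0.3] w 0.0004 g 0.0
```

```bash
python3 -m handwheel '7 9 0 0' >/dev/null; python3 st.py
cat > plan.py <<'E'
# usage: plan(waypoints[(x,y,z)], turn_deg_total, rows_per_wp) -> rows from the measured pose
from h import *
def plan(wps,turns,mx=60,start=None):
    s=env.observe(); p=np.array(s["position"] if start is None else start); Rm=R.from_quat(s["tcp_rot"])
    for w,t in zip(wps,turns):
        w=np.array(w); n=max(int(np.ceil(np.linalg.norm(w-p)/mx*1000)),int(np.ceil(abs(t)/10.5)),1); st=(w-p)/n; out=[]
        for k in range(n):
            d=Rm.inv().apply(st)*1000; out.append("%.0f %.0f %.0f %.1f"%(*d,t/n)); Rm=Rm*R.from_euler('z',t/n,degrees=True)
        p=w; print(w,";".join(out))
E
python3 - <<'E'
from plan import *
plan([(.30,.50,.42),(.70,.022,.30),(.70,.022,.195),(.65,.022,.20),(.614,.022,.193),(.582,.022,.170),(.572,.022,.152),(.557,.022,.145)],[110,51,0,0,0,0,0,0])
E
```

```text
t 3.35 p [-0.311   1.0851  0.1992] y [0.308 0.908 0.283] z [-0.008  0.3   -0.954] q [ 1.85  1.14  0.31 -0.08  1.39  0.59] F [ 0.1 -1.  -0.8] w -0.0002 g 0.0
[0.3  0.5  0.42] -49 -19 -26 7.3;-51 -12 -26 7.3;-52 -6 -26 7.3;-52 1 -26 7.3;-52 8 -26 7.3;-50 14 -26 7.3;-48 20 -26 7.3;-45 26 -26 7.3;-41 32 -26 7.3;-37 37 -26 7.3;-32 41 -26 7.3;-26 45 -26 7.3;-20 48 -26 7.3;-14 50 -26 7.3;-8 52 -26 7.3
[0.7   0.022 0.3  ] -13 56 -3 4.6;-8 57 -3 4.6;-4 58 -3 4.6;1 58 -3 4.6;6 57 -3 4.6;10 57 -3 4.6;15 56 -3 4.6;19 54 -3 4.6;24 53 -3 4.6;28 51 -3 4.6;32 48 -3 4.6
[0.7   0.022 0.195] 0 16 50 0.0;0 16 50 0.0
[0.65  0.022 0.2  ] -50 -2 -4 0.0
[0.614 0.022 0.193] -36 1 7 0.0
[0.582 0.022 0.17 ] -32 6 22 0.0
[0.572 0.022 0.152] -10 5 17 0.0
[0.557 0.022 0.145] -15 2 7 0.0
```

```bash
python3 -m handwheel '-49 -19 -26 7.3;-51 -12 -26 7.3;-52 -6 -26 7.3;-52 1 -26 7.3;-52 8 -26 7.3;-50 14 -26 7.3;-48 20 -26 7.3;-45 26 -26 7.3;-41 32 -26 7.3;-37 37 -26 7.3;-32 41 -26 7.3;-26 45 -26 7.3' >/dev/null; python3 st.py
python3 - <<'E'
from plan import *
plan([(.30,.50,.40),(.70,.022,.32)],[22,51])
E
```

```text
t 4.85 p [0.1818 0.6367 0.378 ] y [ 0.968 -0.235 -0.083] z [-0.009  0.302 -0.953] q [ 1.19 -0.    1.67  0.13  1.2   1.41] F [ 0.5  0.8 -0.4] w 0.0001 g 0.0
[0.3 0.5 0.4] -23 36 -16 5.5;-19 38 -16 5.5;-15 40 -16 5.5;-11 41 -16 5.5
[0.7   0.022 0.32 ] -14 55 -7 4.6;-9 56 -7 4.6;-4 57 -7 4.6;0 57 -7 4.6;5 57 -7 4.6;9 56 -7 4.6;14 55 -7 4.6;18 54 -7 4.6;22 52 -7 4.6;27 50 -7 4.6;31 48 -7 4.6
```

```bash
python3 -m handwheel '-32 55 -16 8;-25 58 -16 8;-14 58 -16 8;-11 55 -7 5;-6 56 -7 5;-2 57 -7 5;2 57 -7 5;7 57 -7 5;11 56 -7 5;15 55 -7 5;20 54 -7 4;24 50 -7 3' >/dev/null; python3 st.py
python3 - <<'E'
from plan import *
plan([(.70,.022,.30),(.70,.022,.195)],[10,0])
f=grab_frame("side"); cv2.imwrite("pics/h1.png",cv2.resize(f["img"][100:250,150:350],None,fx=4,fy=4))
E
```

```text
t 6.35 p [0.631  0.1041 0.3194] y [ 0.168 -0.939 -0.3  ] z [-0.009  0.303 -0.953] q [-0.04  0.15  1.61  0.31  1.41  1.31] F [0.4 1.5 0.9] w -0.0001 g 0.0
[0.7   0.022 0.3  ] 27 47 -3 5.0;31 45 -3 5.0
[0.7   0.022 0.195] 1 16 50 0.0;1 16 50 0.0
```

```bash
python3 -m handwheel '27 47 -3 5;31 45 -3 5;1 16 50 0;1 16 50 0;0 0 0 0' >/dev/null; python3 st.py
python3 - <<'E'
from plan import *
f=grab_frame("side"); cv2.imwrite("pics/h1.png",cv2.resize(f["img"][100:250,170:370],None,fx=4,fy=4))
print(proj(f,[env.observe()["position"]])*1)
plan([(.65,.022,.2),(.614,.022,.193),(.582,.022,.17),(.572,.022,.152),(.557,.022,.145)],[0]*5)
E
```

```text
t 7.03 p [0.6964 0.0244 0.1879] y [-0.007 -0.953 -0.304] z [-0.02   0.304 -0.953] q [-0.15  0.36  1.59  0.32  1.27  1.32] F [-0.2 -0.3  0.3] w 0.0001 g 0.0
[[289.0511394  153.91680831]]
[0.65  0.022 0.2  ] -49 0 -8 0.0
[0.614 0.022 0.193] -36 2 7 0.0
[0.582 0.022 0.17 ] -32 7 22 0.0
[0.572 0.022 0.152] -10 6 17 0.0
[0.557 0.022 0.145] -15 2 7 0.0
```

View pics/h1.png

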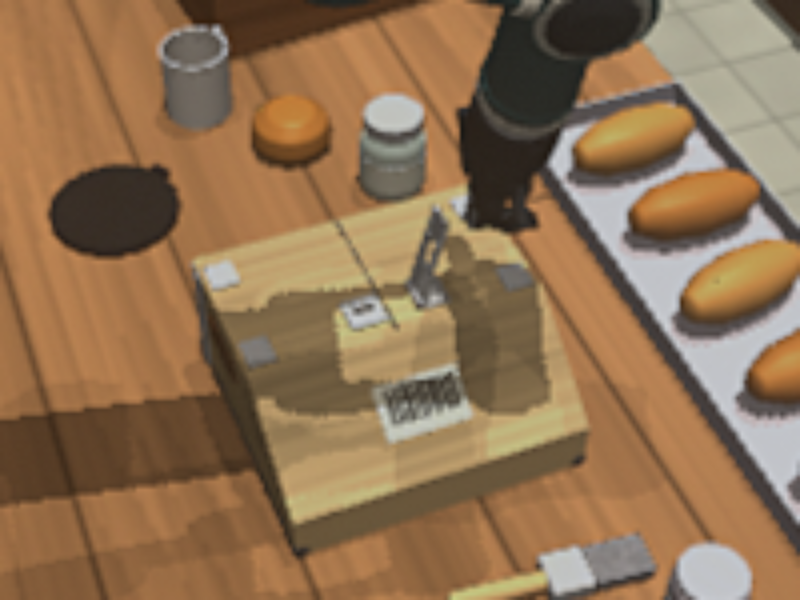

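The closed fingers, tip at about crop (480,215), stand behind the upright hasp at about (430,255). Next I'll sweep it over.

```bash
python3 -m handwheel '-24 0 -4 0;-25 0 -4 0;-18 1 3 0;-18 1 4 0;-16 3 11 0;-16 4 11 0;-10 6 17 0;-15 2 7 0;0 0 0 0' >/dev/null; python3 st.py
python3 - <<'E'
from plan import *
f=grab_frame("side"); cv2.imwrite("pics/h2.png",cv2.resize(f["img"][130:230,190:320],None,fx=5,fy=5))
E
```

```text
t 8.2 p [0.558  0.0219 0.148 ] y [-0.003 -0.953 -0.302] z [-0.008  0.302 -0.953] q [-0.19  0.14  1.94  0.33  1.15  1.23] F [0.4 0.  0.3] w 0.0003 g 0.0
```

View pics/h2.png

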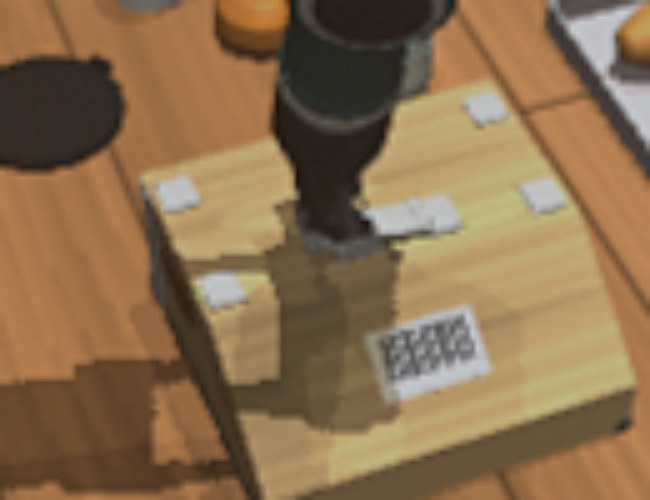

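The hasp is nearly flat beneath the fingers, at about crop (345,240). Now I'll press it down in small steps.

```bash
python3 -m handwheel '0 1 4 0;0 1 3 0;0 0 0 0' ; python3 -m handwheel '0 1 3 0;0 0 0 0'; python3 -m handwheel '0 1 2 0;0 0 0 0'
```

```text
time: 8.62
position: [0.5584, 0.022, 0.1399]
tcp_rot: [0.988, -0.001, -0.005, -0.153]
ft_force: [0.4, 0.2, -0.6]
width: 0.0003
grasp_force: 0.0
time: 8.88
position: [0.558, 0.022, 0.1366]
tcp_rot: [0.988, -0.001, -0.005, -0.153]
ft_force: [-0.0, 1.3, 0.2]
width: 0.0
grasp_force: 0.0
time: 9.12
position: [0.5581, 0.0216, 0.1346]
tcp_rot: [0.988, -0.001, -0.005, -0.153]
ft_force: [0.1, -0.9, 0.5]
width: 0.0002
grasp_force: 0.0
```

```bash
for i in 1 2 3; do :; done; python3 -m handwheel '0 1 2 0;0 0 0 0' | grep -E 'pos|force:'; python3 -m handwheel '0 0 1 0;0 0 0 0'| grep -E 'pos|ft'; python3 -m handwheel '0 0 1 0;0 0 0 0'| grep -E 'pos|ft'
```

```text
position: [0.5584, 0.0214, 0.1336]
ft_force: [-2.1, 0.6, 5.8]
grasp_force: 2.5
position: [0.5584, 0.0215, 0.1334]
ft_force: [-3.3, -0.8, 8.9]
position: [0.5585, 0.0215, 0.1332]
ft_force: [-6.0, -2.9, 12.5]
```

```bash
python3 -m handwheel '0 0 -40 0;0 0 -40 0;0 10 -50 0' 70 | grep pos
python3 - <<'E'
from plan import *
plan([(.484,-.339,.27)],[88.9])
f=grab_frame("side"); cv2.imwrite("pics/h3.png",cv2.resize(f["img"][130:230,190:320],None,fx=5,fy=5))
E
```

```text
position: [0.5586, -0.0268, 0.252]
[ 0.484 -0.339  0.27 ] -8 32 -12 9.9;-3 33 -12 9.9;3 33 -12 9.9;9 32 -12 9.9;14 30 -12 9.9;19 27 -12 9.9;24 24 -12 9.9;27 19 -12 9.9;30 14 -12 9.9
```

View pics/h3.png

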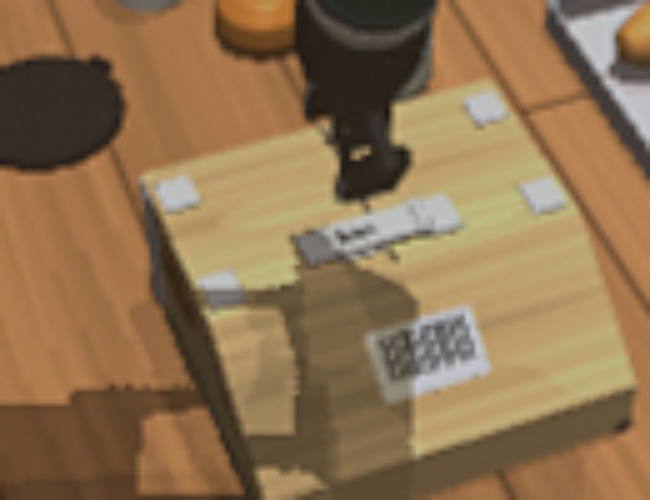

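The hasp lies flat, with its tongue at crop (315,245) and the staple up through the slot at (355,232). Next I'll move above the scanner.

```bash
python3 -m handwheel '-8 32 -12 9.9;-3 33 -12 9.9;3 33 -12 9.9;9 32 -12 9.9;14 30 -12 9.9;19 27 -12 9.9;24 24 -12 9.9;27 19 -12 9.9;30 14 -12 9.9;0 0 0 0' | grep pos
python3 st.py
python3 - <<'E'
from plan import *
plan([(.4844,-.339,.17),(.4844,-.339,.077)],[0,0],50)
E
```

```text
position: [0.4844, -0.3376, 0.2673]
t 11.55 p [ 0.4844 -0.3376  0.2673] y [-1.    -0.011  0.005] z [-0.008  0.302 -0.953] q [-0.78  0.22  1.62  0.21  1.53  2.32] F [0.6 0.4 0.4] w 0.0699 g 0.0
[ 0.4844 -0.339   0.17  ] 15 -0 46 0.0;15 -0 46 0.0
[ 0.4844 -0.339   0.077 ] 14 -0 44 0.0;14 -0 44 0.0
```

```bash
python3 -m handwheel '15 0 46 0.5;15 0 46 0;14 0 44 0;14 0 44 0;0 0 0 0' | grep -E 'pos|ft'; python3 -m handwheel '0 0 0 0;0 0 0 0;0 0 0 0;0 0 0 0' 20; python3 st.py
python3 - <<'E'
from plan import *
f=grab_frame("side"); g=grab_frame("top")
cv2.imwrite("pics/g1.png",np.hstack([cv2.resize(f["img"][230:330,200:300],None,fx=4,fy=4),cv2.resize(g["img"][170:270,310:410],None,fx=4,fy=4)]))
E
```

```text
position: [0.4809, -0.3325, 0.0745]
ft_force: [-0.9, 0.5, 0.4]
time: 12.68
position: [0.4851, -0.3374, 0.0813]
tcp_rot: [0.701, -0.697, -0.109, -0.106]
ft_force: [-0.7, -0.8, 5.0]
width: 0.0439
grasp_force: 60.4
t 12.68 p [ 0.4851 -0.3374  0.0813] y [-1.    -0.006  0.004] z [-0.005  0.3   -0.954] q [-0.77  0.37  1.79  0.23  1.21  2.26] F [-0.7 -0.8  5. ] w 0.0439 g 60.4
```

View pics/g1.png

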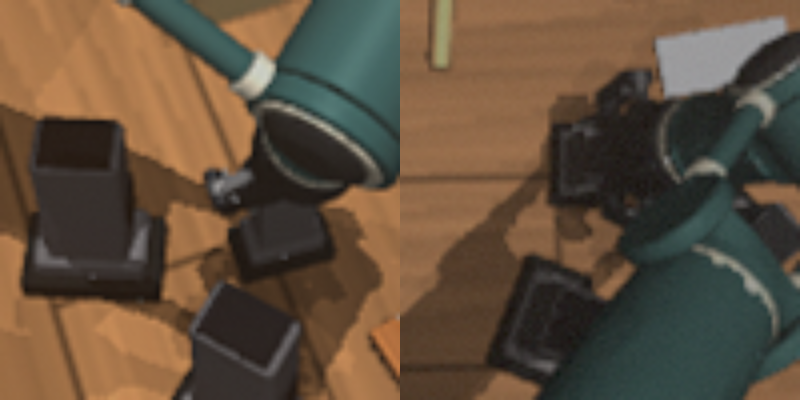

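Gripped at 43.9 mm with 60 N. Now I'll work out the scan pose and the way there.

```bash
cat > scan.py <<'E'
from plan import *
s0=R.from_quat([.701,-.697,-.109,-.106]); p0=np.array([.4851,-.3374,.0813])
Rs0=R.from_euler('z',1.0-90,degrees=True) # scanner y along world +x
off=s0.inv().apply(np.array([.4844,-.3443,0])-p0); rel=s0.inv()*Rs0
LAB=np.array([.610,-.074,.088]); c=np.radians(1.2); n=np.array([.574*np.sin(c),-.574*np.cos(c),.819])
def scanpose(Rt): # tcp for the spot on the label
    return LAB-Rt.apply(off+rel.apply([0,0,-.07]))
E
python3 - <<'E'
from scan import *
Rt=R.from_quat(env.observe()["tcp_rot"])*R.from_euler('z',-180,degrees=True)
t=scanpose(Rt); print(t,(Rt*rel).as_matrix().round(3).tolist(),n)
plan([(.485,-.34,.23),(t+.09*n+[0,-.01,.0]),t],[0,-180,0],50)
E
```

```text
[ 0.61072613 -0.1663008   0.20808258] [[-0.014, -1.0, 0.01], [0.82, -0.017, -0.573], [0.573, -0.0, 0.82]] [ 0.01202095 -0.57387411  0.819     ]
[ 0.485 -0.34   0.23 ] -14 0 -48 0.0;-14 0 -48 0.0;-14 0 -48 0.0
[ 0.61180802 -0.22794947  0.28179258] -7 -7 -1 -10.0;-5 -8 -1 -10.0;-4 -9 -1 -10.0;-2 -10 -1 -10.0;-1 -10 -1 -10.0;1 -10 -1 -10.0;3 -9 -1 -10.0;4 -9 -1 -10.0;6 -8 -1 -10.0;7 -7 -1 -10.0;8 -5 -1 -10.0;9 -4 -1 -10.0;10 -2 -1 -10.0;10 -1 -1 -10.0;10 1 -1 -10.0;9 3 -1 -10.0;9 4 -1 -10.0;8 6 -1 -10.0
[ 0.61072613 -0.1663008   0.20808258] 18 -0 44 0.0;18 -0 44 0.0
```

```bash
python3 -m handwheel '-7 0 -24 0;-14 0 -48 0;-14 0 -48 0;-7 0 -26 0;-7 -7 -1 -10;-5 -8 -1 -10;-4 -9 -1 -10;-2 -10 -1 -10;-1 -10 -1 -10;1 -10 -1 -10;3 -9 -1 -10;4 -9 -1 -10' | grep pos;python3 -m handwheel '6 -8 -1 -10;7 -7 -1 -10;8 -5 -1 -10;9 -4 -1 -10;10 -2 -1 -10;10 -1 -1 -10;10 1 -1 -10;9 3 -1 -10;9 4 -1 -10;8 6 -1 -10;0 0 0 0' | grep -E 'pos|width'
python3 st.py
python3 - <<'E'
from scan import *
Rt=R.from_quat(env.observe()["tcp_rot"])
t=scanpose(Rt); M=(Rt*rel).as_matrix();print(t,M.round(3).tolist(),np.degrees(np.arccos(M[:,2]@n)))
plan([t],[0],45)
f=grab_frame("side"); g=grab_frame("top")
cv2.imwrite("pics/s1.png",np.hstack([cv2.resize(f["img"][160:300,200:300],None,fx=4,fy=4),cv2.resize(g["img"][130:270,260:360],None,fx=4,fy=4)]))
E
```

```text
position: [0.5415, -0.2902, 0.2543]
position: [0.6131, -0.2278, 0.2841]
width: 0.0441
t 15.65 p [ 0.6131 -0.2278  0.2841] y [ 1.     0.005 -0.007] z [-0.009  0.302 -0.953] q [-0.53  0.29  1.5   0.26  1.52 -0.57] F [-0.9 -0.2 -1.8] w 0.0441 g 60.8
[ 0.61112211 -0.16654473  0.20789164] [[-0.011, -1.0, 0.012], [0.818, -0.016, -0.574], [0.574, 0.004, 0.819]] nan
[ 0.61112211 -0.16654473  0.20789164] 12 -0 30 0.0;12 -0 30 0.0;12 -0 30 0.0<stdin>:3: RuntimeWarning: invalid value encountered in arccos
```

View pics/s1.png

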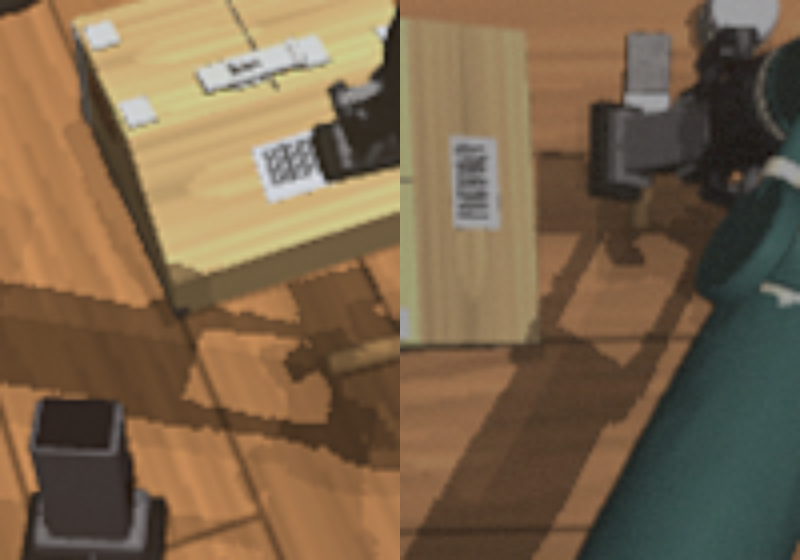

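The top view shows the scanner leaning towards the label, the left edge of its nose running from crop (592,103) to (589,190). I'll check the predicted corners against these pixels and go in.

```bash
python3 - <<'E'
from scan import *
s=env.observe();Rt=R.from_quat(s["tcp_rot"]);o=s["position"]+Rt.apply(off);Q=Rt*rel
g=np.load("pics/top.npz")
for z in(0,.018):
    p=[[a*.022,b*.038,z] for a in(1,-1) for b in(1,-1)]
    print(z,((proj(g,o+Q.apply(p))-[260,130])*4+[400,0]).round(0).tolist())
E
python3 -m handwheel '12 0 30 0;12 0 30 0;6 0 15 0;6 0 15 0;0 0 0 0' | grep -E 'pos|width'
python3 - <<'E'
from scan import *
s=env.observe();Rt=R.from_quat(s["tcp_rot"]);print(s["time"],(Rt.inv().apply(scanpose(Rt)-s["position"])*1000).round(1))
f=grab_frame("side"); g=grab_frame("top")
cv2.imwrite("pics/s2.png",np.hstack([cv2.resize(f["img"][160:260,230:330],None,fx=4,fy=4),cv2.resize(g["img"][130:230,260:360],None,fx=4,fy=4)]))
o=s["position"]+Rt.apply(off);Q=Rt*rel
for z in(0,.018):
    p=[[a*.022,b*.038,z] for a in(1,-1) for b in(1,-1)]
    print(z,((proj(g,o+Q.apply(p))-[260,130])*4+[400,0]).round(0).tolist(),((proj(f,o+Q.apply(p))-[230,160])*4).round(0).tolist())
E
```

```text
0 [[586.0, 200.0], [582.0, 105.0], [628.0, 202.0], [624.0, 109.0]]
0.018 [[601.0, 197.0], [597.0, 101.0], [643.0, 199.0], [639.0, 105.0]]
position: [0.6114, -0.166, 0.2081]
width: 0.0442
16.375 [-0.7 -0.   0.1]
0 [[503.0, 214.0], [499.0, 124.0], [545.0, 216.0], [541.0, 127.0]] [[151.0, 138.0], [236.0, 113.0], [167.0, 190.0], [252.0, 163.0]]
0.018 [[517.0, 211.0], [513.0, 120.0], [558.0, 213.0], [554.0, 124.0]] [[156.0, 135.0], [242.0, 110.0], [173.0, 187.0], [259.0, 161.0]]
```

View pics/s2.png

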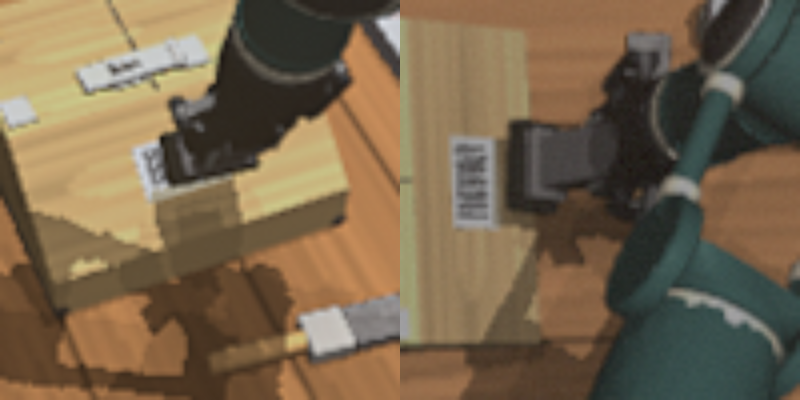

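The picture shows the nose in front of the label: its top-view edge runs about (513,122) to (509,207), a few crop pixels right of the prediction. I'll measure its outline properly.

```bash
python3 - <<'E'
from h import *
i=cv2.imread("pics/s2.png")
v=i.max(2)
# top: scan each row from x=480 to right for dark
for n,x0,x1,ys in("top",480,600,range(112,224,6)),("side",120,260,range(100,215,6)):
    r=[]
    for y in ys:
        d=np.where(v[y,x0:x1]<75)[0]; r.append((y,int(d[0]+x0) if len(d) else None))
    print(n,r)
for n,xs,ya,yb in("topbottom",range(505,570,6),225,150),("toptop",range(505,570,6),100,160),("sidebottom",range(155,260,8),230,130):
    r=[]
    for x in xs:
        col=v[ya:yb:(1 if yb>ya else -1),x]; d=np.where(col<75)[0]; r.append((x,int(ya+(d[0] if yb>ya else -d[0])) if len(d) else None))
    print(n,r)
E
```

```text
top [(112, 592), (118, 592), (124, 511), (130, 510), (136, 510), (142, 508), (148, 507), (154, 506), (160, 506), (166, 506), (172, 506), (178, 506), (184, 505), (190, 505), (196, 505), (202, 506), (208, 507), (214, 531), (220, 538)]
side [(100, 173), (106, 171), (112, 174), (118, 177), (124, 177), (130, 178), (136, 162), (142, 161), (148, 163), (154, 164), (160, 164), (166, 164), (172, 165), (178, 167), (184, 173), (190, None), (196, None), (202, None), (208, None), (214, None)]
topbottom [(505, 201), (511, 211), (517, 212), (523, 213), (529, 213), (535, 216), (541, 221), (547, 224), (553, 225), (559, 225), (565, 222)]
toptop [(505, None), (511, 124), (517, 121), (523, 121), (529, 121), (535, 124), (541, 125), (547, 125), (553, 125), (559, 129), (565, 133)]
sidebottom [(155, None), (163, 149), (171, 183), (179, 183), (187, 182), (195, 179), (203, 177), (211, 175), (219, 174), (227, 172), (235, 170), (243, 168), (251, 167), (259, 151)]
```

The outline is rotated about 6° about the scanner's own axis from what I assumed. I'll recheck its yaw on the bench in the first picture.

```bash
python3 - <<'E'
from h import *
f=np.load("pics/top.npz"); i=f["img"]
x0,y0=340,196
g=cv2.resize(i[y0:y0+32,x0:x0+32],None,fx=8,fy=8,interpolation=cv2.INTER_LINEAR).max(2)
L=[]
for r in range(50,195,4):
    d=np.where(g[r]<62)[0]
    if len(d): L.append([(d[0]+.5)/8-.5+x0,(r+.5)/8-.5+y0])
L=np.array(L); print(L[::4].round(2).tolist())
k=np.polyfit(L[5:-5,1],L[5:-5,0],1); print("px slope deg",np.degrees(np.arctan(k[0])))
a,b=[plane(f,(np.polyval(k,v),v),.0) for v in(203,219)]
d=a-b; print(a,b,"heading",np.degrees(np.arctan2(d[1],d[0])))
# bottom edge of nose / top edge
for q in (349,352,355,358): 
    c=g[:,int((q-x0+.5)*8)]; dd=np.where(c<62)[0]; print(q,(dd[0]+.5)/8-.5+y0,(dd[-1]+.5)/8-.5+y0)
E
```

```text
[[347.56, 201.81], [347.56, 203.81], [347.06, 205.81], [347.06, 207.81], [346.81, 209.81], [346.94, 211.81], [346.31, 213.81], [346.81, 215.81], [346.81, 217.81], [346.81, 219.81]]
px slope deg -2.3946735964026042
[ 0.51435943 -0.32542384  0.        ] [ 0.45620489 -0.3207831   0.        ] heading -4.562538591885635
349 200.8125 221.5625
352 200.8125 220.6875
355 200.8125 221.1875
358 201.0625 221.1875
```

```bash
sed -i "s/'z',1.0-90/'z',-5.0-90/" scan.py; python3 - <<'E'
from scan import *
s=env.observe(); R0=R.from_quat(s["tcp_rot"]); ly=np.array([np.cos(c),np.sin(c),0])
for a in(0,-3,-4,-5,-6):
    Rt=R0*R.from_euler('z',a,degrees=True);M=(Rt*rel).as_matrix()
    print(a,"face",np.degrees(np.arccos(min(1,M[:,2]@n))).round(2),"roll",np.degrees(np.arcsin(np.cross(-M[:,1],ly)@n)).round(2),(R0.inv().apply(scanpose(Rt)-s["position"])*1000).round(1))
E
```

```text
0 face 0.0 roll 6.28 [ 0.  -1.4  1.8]
-3 face 0.06 roll 3.42 [0.1 1.4 1.8]
-4 face 0.79 roll 2.46 [0.1 2.3 1.8]
-5 face 1.19 roll 1.51 [0.2 3.2 1.8]
-6 face 1.55 roll 0.56 [0.3 4.1 1.8]
```

Now a -5° turn with the matching shift, then hold for well over a second.

```bash
python3 -m handwheel '0 3 1 -5;0 0 0 0;0 0 0 0' | grep -E 'pos|width'
python3 - <<'E'
from scan import *
s=env.observe();Rt=R.from_quat(s["tcp_rot"]);M=(Rt*rel).as_matrix();print(s["time"],(Rt.inv().apply(scanpose(Rt)-s["position"])*1000).round(1),np.degrees(np.arccos(min(1,M[:,2]@n))))
f=grab_frame("side"); g=grab_frame("top")
i=np.hstack([cv2.resize(f["img"][160:260,230:330],None,fx=4,fy=4),cv2.resize(g["img"][130:230,260:360],None,fx=4,fy=4)]);v=i.max(2)
print([(y,int(np.where(v[y,480:600]<75)[0][0]+480)) for y in range(124,210,12)])
print([(x,int(230-np.where(v[230:130:-1,x]<75)[0][0])) for x in range(171,252,16)])
o=s["position"]+Rt.apply(off);Q=Rt*rel
p=[[a*.022,b*.038,0] for a in(1,-1) for b in(1,-1)]
print(((proj(g,o+Q.apply(p))-[260,130])*4+[400,0]).round(0).tolist(),((proj(f,o+Q.apply(p))-[230,160])*4).round(0).tolist())
E
```

```text
position: [0.6153, -0.1668, 0.2086]
width: 0.044
16.85 [0.2 0.3 0.8] 1.1612800291180865
[(124, 509), (136, 507), (148, 506), (160, 506), (172, 506), (184, 508), (196, 509), (208, 510)]
[(171, 171), (187, 183), (203, 179), (219, 174), (235, 169), (251, 163)]
[[504.0, 211.0], [501.0, 122.0], [546.0, 215.0], [542.0, 126.0]] [[154.0, 137.0], [238.0, 114.0], [169.0, 189.0], [254.0, 165.0]]
```

```bash
python3 -m handwheel '0 0 1 0;0 0 0 0;0 0 0 0;0 0 0 0;0 0 0 0;0 0 0 0;0 0 0 0;0 0 0 0;0 0 0 0;0 0 0 0;0 0 0 0;0 0 0 0' | grep -E 'time|pos|width'
python3 -m handwheel '0 0 0 0;0 0 0 0;0 0 0 0;0 0 0 0;0 0 0 0' | grep -E 'time|pos|width'
python3 - <<'E'
from scan import *
s=env.observe(); n2=np.array([0,-.574,.819])
plan([s["position"]+.09*n2,(.50,-.20,.30)],[0,185],50)
E
```

```text
time: 18.45
position: [0.615, -0.1659, 0.207]
width: 0.0445
time: 19.08
position: [0.615, -0.1659, 0.207]
width: 0.0442
[ 0.61497693 -0.21760941  0.28073306] -13 -2 -43 0.0;-13 -2 -43 0.0
[ 0.5 -0.2  0.3] 2 -6 -1 10.3;1 -6 -1 10.3;-0 -6 -1 10.3;-2 -6 -1 10.3;-3 -6 -1 10.3;-4 -5 -1 10.3;-5 -5 -1 10.3;-5 -4 -1 10.3;-6 -3 -1 10.3;-6 -2 -1 10.3;-7 -0 -1 10.3;-6 1 -1 10.3;-6 2 -1 10.3;-6 3 -1 10.3;-5 4 -1 10.3;-4 5 -1 10.3;-3 6 -1 10.3;-2 6 -1 10.3
```

The scanner was held steady for about 2 s. I'll pull back and stand it upright where it was. I have to regrasp there with the tool turned half round, because the last joint couldn't reach the pad in this grasp.

```bash
python3 -m handwheel '-7 -1 -22 0;-13 -2 -43 0;-8 -1 -25 0;2 -6 -1 10.3;1 -6 -1 10.3;0 -6 -1 10.3;-2 -6 -1 10.3;-3 -6 -1 10.3;-4 -5 -1 10.3;-5 -5 -1 10.3;-5 -4 -1 10.3;-6 -3 -1 10.3' | grep pos
python3 - <<'E'
from scan import *
s=env.observe(); r=(R.from_quat(s["tcp_rot"]).inv()*s0).as_rotvec(degrees=True); print(r)
plan([(.485,-.338,.22)],[r[2]],50)
E
```

```text
position: [0.5575, -0.2114, 0.297]
[7.17893372e-02 2.60617149e-01 9.18849608e+01]
[ 0.485 -0.338  0.22 ] -9 16 4 10.2;-6 17 4 10.2;-3 18 4 10.2;1 18 4 10.2;4 18 4 10.2;7 17 4 10.2;10 15 4 10.2;12 13 4 10.2;14 11 4 10.2
```

```bash
python3 -m handwheel '-9 16 4 10.2;-6 17 4 10.2;-3 18 4 10.2;1 18 4 10.2;4 18 4 10.2;7 17 4 10.2;10 15 4 10.2;12 13 4 10.2;14 11 4 10.2;0 0 0 0' | grep pos
python3 - <<'E'
from scan import *
s=env.observe(); r=(R.from_quat(s["tcp_rot"]).inv()*s0).as_rotvec(degrees=True); print(r,s["position"])
plan([(.485,-.3374,.10),(.485,-.3374,.084)],[0,0],40)
E
```

```text
position: [0.4845, -0.3404, 0.2182]
[0.25031645 0.1810587  0.43015208] [ 0.48446201 -0.34041845  0.21820107]
[ 0.485  -0.3374  0.1   ] 11 -0 38 0.0;11 -0 38 0.0;11 -0 38 0.0
[ 0.485  -0.3374  0.084 ] 5 -0 15 0.0
```

```bash
python3 -m handwheel '11 0 38 0;11 0 38 0;11 0 38 0;2 0 9 0;0 0 0 0' | grep -E 'pos|ft'; python3 -m handwheel '1 0 3 0;0 0 0 0' | grep -E 'pos|ft'; python3 -m handwheel '1 0 3 0;0 0 0 0' | grep -E 'pos|ft'
```

```text
position: [0.485, -0.3358, 0.0916]
ft_force: [0.2, -0.0, -0.9]
position: [0.4854, -0.3371, 0.0896]
ft_force: [0.3, 0.2, -1.1]
position: [0.4845, -0.3364, 0.085]
ft_force: [-0.6, 0.4, -1.1]
```

```bash
python3 -m handwheel '0 0 2 0;0 0 0 0' | grep -E 'pos|ft'; python3 -m handwheel '0 0 1 0;0 0 0 0' | grep -E 'pos|ft';python3 -m handwheel '0 0 1 0;0 0 0 0' | grep -E 'pos|ft'
```

```text
position: [0.4844, -0.3356, 0.0827]
ft_force: [-0.1, 0.6, -1.0]
position: [0.4845, -0.3354, 0.0819]
ft_force: [-0.2, 0.6, -1.2]
position: [0.4846, -0.3353, 0.0815]
ft_force: [-0.2, -0.0, 1.4]
```

```bash
python3 -m handwheel '0 0 0 0;0 0 0 0;0 0 0 0;-7 0 -20 0;-15 0 -46 0;-15 0 -46 0' 70 | grep -E 'pos|wid'
python3 -m handwheel '0 0 0 -10.5;0 0 0 -10.5;0 0 0 -10.5;0 0 0 -10.5;0 0 0 -10.5;0 0 0 -10.5;0 0 0 -10.5;0 0 0 -10.5;0 0 0 -10.5' | grep pos
python3 -m handwheel '0 0 0 -10.5;0 0 0 -10.5;0 0 0 -10.5;0 0 0 -10.5;0 0 0 -10.5;0 0 0 -10.5;0 0 0 -10.5;0 0 0 -10.5;0 0 0 0' | grep pos; python3 st.py
python3 - <<'E'
from scan import *
plan([(.4845,-.336,.13),(.4845,-.336,.081)],[-2,0],40)
g=grab_frame("side");i=g["img"][230:330,200:300]; cv2.imwrite("pics/r1.png",cv2.resize(i,None,fx=4,fy=4))
m=(g["img"].max(2)<65).astype(np.uint8);k,l,st,ce=cv2.connectedComponentsWithStats(m)
print([(st[a].tolist(),ce[a].round(1).tolist()) for a in range(1,k) if st[a,4]>100 and 200<ce[a,0]<300 and 240<ce[a,1]<340])
E
```

```text
position: [0.485, -0.3336, 0.2015]
width: 0.0698
position: [0.4854, -0.334, 0.2009]
position: [0.4853, -0.3339, 0.2006]
t 26.7 p [ 0.4853 -0.3339  0.2006] y [ 1.    -0.012 -0.012] z [-0.007  0.301 -0.954] q [-0.77  0.26  1.7   0.22  1.41 -0.81] F [-1.  -0.9 -0.4] w 0.0699 g 0.0
[ 0.4845 -0.336   0.13  ] -12 0 33 -1.0;-12 -0 33 -1.0
[ 0.4845 -0.336   0.081 ] -7 0 23 0.0;-7 0 23 0.0
[([248, 234, 44, 27, 371], [266.5, 250.6]), ([206, 259, 36, 47, 1071], [221.5, 283.7]), ([240, 266, 43, 90, 1707], [264.0, 312.1])]
```

```bash
python3 -m handwheel '-12 0 33 -1;-12 0 33 -1;-7 0 23 0;-7 0 23 0;0 0 0 0' | grep -E 'pos|ft'; python3 -m handwheel '0 0 0 0;0 0 0 0;0 0 0 0;0 0 0 0' 20 >/dev/null; python3 st.py; python3 -m handwheel '8 0 -25 0;12 0 -38 0;15 0 -46 0;15 0 -46 0;0 0 0 0' | grep -E 'pos|wid'
python3 - <<'E'
from plan import *
f=np.load("pics/top.npz"); i=f["img"]; m=(i.max(2)<65).astype(np.uint8)[205:255,138:185]
c=max(cv2.findContours(m,0,2)[0],key=cv2.contourArea); e=cv2.fitEllipse(cv2.convexHull(c)); print(e, plane(f,(e[0][0]+138,e[0][1]+205),.008))
f=np.load("pics/side.npz"); i=f["img"]; m=(i.max(2)<65).astype(np.uint8)[138:168,178:220]
c=max(cv2.findContours(m,0,2)[0],key=cv2.contourArea); e=cv2.fitEllipse(c); print(e, plane(f,(e[0][0]+178,e[0][1]+138),.008))
E
python3 st.py
```

```text
position: [0.4829, -0.3348, 0.0792]
ft_force: [-1.6, -0.2, 0.3]
t 27.88 p [ 0.485  -0.337   0.0826] y [1.    0.022 0.   ] z [-0.007  0.301 -0.954] q [-0.77  0.37  1.78  0.23  1.21 -0.9 ] F [-0.8 -1.2  6.4] w 0.044 g 60.4
position: [0.4868, -0.3371, 0.249]
width: 0.0443
((22.282405853271484, 23.265884399414062), (37.28415298461914, 39.355350494384766), 152.2606658935547) [0.43646628 0.35515403 0.008     ]
((20.48832893371582, 14.125224113464355), (21.42320442199707, 31.80083465576172), 78.3409423828125) [0.43314641 0.34795655 0.008     ]
t 28.5 p [ 0.4868 -0.3371  0.249 ] y [1.    0.023 0.005] z [-0.002  0.296 -0.955] q [-0.77  0.23  1.64  0.21  1.49 -0.84] F [ 0.9 -0.8 -2.5] w 0.0443 g 60.4
```

```bash
python3 - <<'E'
from plan import *
plan([(.51,.0,.28),(.436,.358,.20)],[0,0],60)
E
```

```text
[0.51 0.   0.28] 55 5 12 0.0;55 5 12 0.0;55 5 12 0.0;55 5 12 0.0;55 5 12 0.0;55 5 12 0.0
[0.436 0.358 0.2  ] 46 -9 26 0.0;46 -9 26 0.0;46 -9 26 0.0;46 -9 26 0.0;46 -9 26 0.0;46 -9 26 0.0;46 -9 26 0.0
```

```bash
python3 -m handwheel '28 3 6 0;55 5 12 0;55 5 12 0;55 5 12 0;55 5 12 0;55 5 12 0;28 2 6 0;0 0 0 0' | grep pos; python3 -m handwheel '23 -5 13 0;46 -9 26 0;46 -9 26 0;46 -9 26 0;46 -9 26 0;46 -9 26 0;46 -9 26 0;23 -5 13 0;0 0 0 0' | grep pos; python3 st.py
python3 - <<'E'
from plan import *
s=env.observe();Rm=R.from_quat(s["tcp_rot"]);g0=R.from_matrix(np.c_[np.cross([1,.022,0],[-.007,.301,-.954]),[1,.022,0],[-.007,.301,-.954]])
print((Rm.inv()*g0).as_rotvec(degrees=True))
plan([(.436,.358,.12),(.436,.358,.095)],[0,0],45)
E
```

```text
position: [0.5051, 0.0056, 0.2734]
position: [0.4325, 0.3632, 0.1966]
t 30.62 p [0.4325 0.3632 0.1966] y [ 1.     0.025 -0.006] z [-0.013  0.3   -0.954] q [ 0.49 -0.01  2.01  0.32  1.03  0.31] F [-0.5  0.  -1.1] w 0.0444 g 60.4
[-0.36402433  0.04284075  0.08667713]
[0.436 0.358 0.12 ] -14 2 36 0.0;-14 2 36 0.0
[0.436 0.358 0.095] -8 0 24 0.0
```

```bash
python3 -m handwheel '-14 2 36 0;-14 2 36 0;-8 0 22 0;0 0 0 0;0 0 0 0' | grep -E 'pos|ft'; python3 -m handwheel '0 0 1 0;0 0 0 0' | grep -E 'pos|ft'; python3 -m handwheel '0 0 1 0;0 0 0 0' | grep -E 'pos|ft'; python3 - <<'E'
from plan import *
f=grab_frame("side"); g=grab_frame("top")
cv2.imwrite("pics/p1.png",np.hstack([cv2.resize(f["img"][95:195,150:250],None,fx=4,fy=4),cv2.resize(g["img"][175:275,110:210],None,fx=4,fy=4)]))
s=env.observe();o=s["position"]-[.001,.005,0];o[2]=.008
print((proj(f,[o,[.435,.353,.008]])-[150,95])*4,(proj(g,[o,[.435,.353,.008]])-[110,175])*4+[400,0])
E
```

```text
position: [0.4394, 0.3567, 0.0994]
ft_force: [-0.2, -0.0, -1.8]
position: [0.4393, 0.3579, 0.099]
ft_force: [0.8, 0.2, -2.2]
position: [0.4384, 0.3579, 0.0968]
ft_force: [-0.7, 0.1, -1.3]
[[196.67171976 224.60598557]
 [194.48091266 225.05928121]] [[603.64935071 212.01989675]
 [603.50515397 214.63789237]]
```

View pics/p1.png

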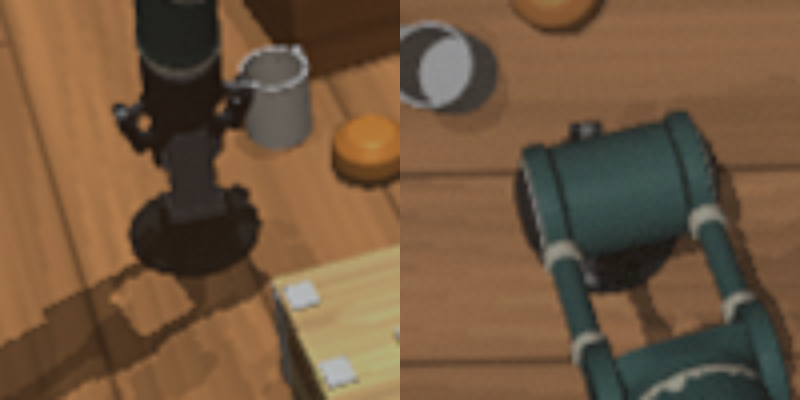

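The pad's middle is at crop (194,228) in the side view, and the scanner hangs just above it. I'll shift 3 mm and lower until it touches.

```bash
python3 -m handwheel '0 -3 2 0;0 0 0 0' | grep -E 'pos|ft'; for r in 1; do python3 -m handwheel '-1 0 2 0;0 0 0 0' | grep -E 'pos|ft'; done; python3 -m handwheel '0 0 1 0;0 0 0 0' | grep -E 'pos|ft';python3 -m handwheel '0 0 1 0;0 0 0 0' | grep -E 'pos|ft'
```

```text
position: [0.4348, 0.3582, 0.0944]
ft_force: [0.6, 0.2, -1.6]
position: [0.4353, 0.3579, 0.0923]
ft_force: [0.3, 0.4, -1.6]
position: [0.4354, 0.3583, 0.0916]
ft_force: [0.1, 0.4, -1.7]
position: [0.4355, 0.3586, 0.0907]
ft_force: [-0.1, 0.3, -1.6]
```

```bash
python3 -m handwheel '0 0 1 0;0 0 0 0' | grep -E 'pos|ft';python3 -m handwheel '0 0 1 0;0 0 0 0' | grep -E 'pos|ft'
```

```text
position: [0.4354, 0.3591, 0.0906]
ft_force: [-3.8, -2.1, 5.1]
position: [0.4354, 0.3594, 0.0906]
ft_force: [-4.1, -4.4, 12.0]
```

```bash
python3 -m handwheel '0 0 -1 0;0 0 0 0' | grep -E 'ft'; python3 -m handwheel '0 0 0 0;0 0 0 0;0 0 0 0;0 0 0 0;6 0 -18 0;13 0 -40 0;15 0 -46 0;15 0 -46 0;-30 0 -46 0;-50 0 -30 0;-50 0 -30 0;0 0 0 0' 70 | grep -E 'pos|wid|ft'; python3 - <<'E'
from plan import *
f=grab_frame("side"); g=grab_frame("top"); cv2.imwrite("pics/e1.png",f["img"])
i=f["img"];j=g["img"]
cv2.imwrite("pics/e2.png",np.vstack([np.hstack([cv2.resize(i[95:195,150:250],None,fx=4,fy=4),cv2.resize(j[175:275,110:210],None,fx=4,fy=4)]),cv2.resize(i[140:190,210:310],None,fx=4,fy=4).repeat(1,0) if 0 else np.hstack([cv2.resize(i[145:195,210:310],None,fx=4,fy=4),cv2.resize(j[140:190,220:320],None,fx=4,fy=4)])]))
# numeric: dark handle top
m=(j.max(2)<80).astype(np.uint8)
E
```

```text
ft_force: [-2.0, -1.2, 5.3]
position: [0.4409, 0.2013, 0.3125]
ft_force: [0.2, 0.8, -0.0]
width: 0.0699
```

View pics/e2.png

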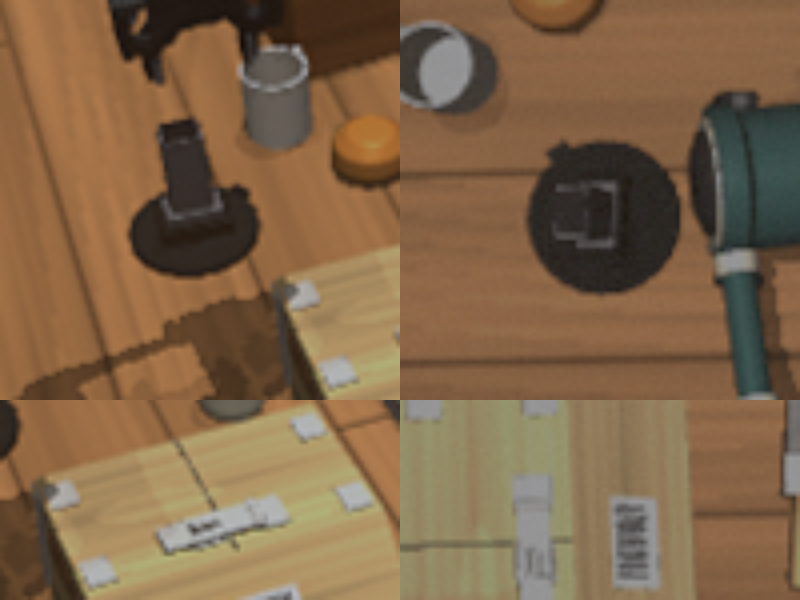

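The scanner stands upright at the middle of the pad: nose at about (602,215) in the top view, pad centre (604,217). The hasp is flat over its staple and the gripper is clear. I'm handing the job in.

```bash
python3 -c "
from rig import order
print(order.sign_off())"
```

```text
the job is handed in; nothing more can be done
None
```

The job is handed in: the hasp is closed over its staple, the scanner was held facing the label for about 2 s, and it now stands upright on the middle of its charging pad. I briefly set it back down on its original bench spot to regrasp it on the way to the pad, and I viewed 11 pictures, one over the limit of 10.

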